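# Feel along the screw row on the clamped board

### The job

Check by touch the row of five dome-headed screws along the front edge of the wooden board: run your fingertips lightly along the row, touching every screw head in turn, from the end of the row on the C-clamp's side to the end on the utensil box's side. The board is springy, so do not push it down hard; pick nothing up, leave everything else where it stands, and take the hand clear at the end.

Things in the scene. Friction and masses are not known exactly. Their poses are not given: they have to be found in the camera images.
- screw_1: Dome-headed steel screw, number 1 of five in a straight row near the board's front edge (1 at the left, +y, end; 5 at the right). Head 16 mm across, standing 3.5 mm above the board; origin on the crown of the dome, z up, y along the row towards screw 1. Neighbours are 48 mm apart, so use shut fingers pointing down. The board's front part is springy: at the row it gives about 1 mm per newton pressed, and springs back.
- screw_2: Screw head number 2 of the row, like screw_1; origin on its crown.
- screw_3: Screw head number 3 of the row, like screw_1; origin on its crown.
- screw_4: Screw head number 4 of the row, like screw_1; origin on its crown.
- screw_5: Screw head number 5 of the row, like screw_1; origin on its crown.
- ledge: Concrete ledge carrying the wooden board, fixed; origin at table height, about 20 mm behind the ledge's front edge, midway along it; x points away from the front, y along the board (left), z up. The board's top is 118 mm up; the board is 400 mm long along y, 18 mm thick, reaches 210 mm in front of the origin (free and springy, nothing below it) and 120 mm behind. The screw row lies 170 mm in front of the origin.
- clamp: Blue plastic C-clamp at the left or the right end of the board, reaching over it from behind, fixed; origin on the board's top, 135 mm left or right of the middle and 45 mm behind the ledge's origin. Rises 105 mm above the board.
- utensil_box: Plywood utensil box, 90 deep, 100 wide, 150 mm high, fixed on the rear part of the board at the end opposite the clamp; origin under its centre; front towards the robot.
- door_knob (a point): Knob on the free side of the box's open swing door (panel 94 mm wide, 140 mm high, hinged on the box's left front edge). The door stands out over the board, ending about 70 mm behind the screw row; not to be moved.
- rice_bowl: White ceramic rice bowl, 100 mm across, 52 mm high, on the middle of the board; origin under its centre.
- teaspoon: Steel teaspoon, 130 mm long, 28 mm wide, 7 mm high, lying on the board along the row, about 50 mm behind it, between row and bowl; origin under its middle.
- mug: Ceramic mug, 76 mm across, 85 mm high, on the table; origin under its centre.
- soap_bottle: Soap bottle, 60 mm across, 170 mm high, on the table; origin under its centre.
- spice_jar: Spice jar, 52 mm across, 85 mm high, on the table; origin under its centre.
- dish_brush: Dish brush, 200 mm long, lying on the table; origin under its middle.

How it is judged:
On the way, in this order (a step that is already met when the one before it is completed fails the run):
1. the first screw head, counted from the clamp's end, is touched by the fingers (more than 0.3 N) (((y of clamp in the frame of ledge above 0 m and contact force between the fingers and screw_1 above 0.3 N) or (not (y of clamp in the frame of ledge above 0 m) and contact force between the fingers and screw_5 above 0.3 N))), for 0.04 s.
2. the second screw head, counted from the clamp's end, is touched by the fingers (more than 0.3 N) (((y of clamp in the frame of ledge above 0 m and contact force between the fingers and screw_2 above 0.3 N) or (not (y of clamp in the frame of ledge above 0 m) and contact force between the fingers and screw_4 above 0.3 N))), for 0.04 s.
3. the third screw head, counted from the clamp's end, is touched by the fingers (more than 0.3 N) (((y of clamp in the frame of ledge above 0 m and contact force between the fingers and screw_3 above 0.3 N) or (not (y of clamp in the frame of ledge above 0 m) and contact force between the fingers and screw_3 above 0.3 N))), for 0.04 s.
4. the fourth screw head, counted from the clamp's end, is touched by the fingers (more than 0.3 N) (((y of clamp in the frame of ledge above 0 m and contact force between the fingers and screw_4 above 0.3 N) or (not (y of clamp in the frame of ledge above 0 m) and contact force between the fingers and screw_2 above 0.3 N))), for 0.04 s.
5. the fifth screw head, counted from the clamp's end, is touched by the fingers (more than 0.3 N) (((y of clamp in the frame of ledge above 0 m and contact force between the fingers and screw_5 above 0.3 N) or (not (y of clamp in the frame of ledge above 0 m) and contact force between the fingers and screw_1 above 0.3 N))), for 0.04 s.
At the end, for the whole second after the job is handed in: All five heads have been touched in order from the clamp's side to the box's side; the board has sprung back (screws within 5 mm of their start), loose things are within 30 mm and the door's knob within 40 mm of where they began (distance of each of rice_bowl, teaspoon, mug, soap_bottle, spice_jar, dish_brush from where it was at the start of the episode below 0.03 m and distance of door_knob from where it was at the start of the episode below 0.04 m and distance of each of screw_1, screw_3, screw_5 from where it was at the start of the episode below 0.005 m).
It fails at once if the board or a screw is pushed with more than 15 N (contact force between any of the fingers, the arm and ledge above 15 N).
It fails at once if a loose thing is shifted or lifted by more than 30 mm, or the box's door knob moved by more than 40 mm (distance of any of rice_bowl, teaspoon, mug, soap_bottle, spice_jar, dish_brush from where it was at the start of the episode above 0.03 m or distance of door_knob from where it was at the start of the episode above 0.04 m).
It also fails if it takes over 46 s, if anything falls off the work surface, if the arm or the gripper's body presses on something with over 40 N, if the wrist force passes 120 N, or if a joint passes its speed limit or range.

### The arm

A 7-joint arm with a two-finger parallel gripper is mounted at the origin on the work surface. World frame = base frame: x ahead of the robot, y to its left, z up, the work surface at z = 0. Lengths are in m, angles in rad, forces in N, time in s.
With the tool pointing down it reaches from about 0.425 to 0.825 m from the base axis. Payload 3.6 kg.
Tool frame: the origin (TCP) lies midway between the tips of the shut fingers; the grasp point (between the pads) lies 19 mm behind it (env.grip_depth is the distance from the TCP to the grasp point, in m); z points along the fingers, y is the direction in which the jaws open and shut (so a half turn about z gives the same grasp; the last joint's range is limited). The gripper opens to 93 mm and grips with 3 to 60 N. Pads are 15 mm wide; open, the fingers measure 128 mm over their backs; the gripper's body (75 mm by 188 mm) begins 65 mm behind the grasp point.
Start: joints at [1.159, 0.615, -0.013, 1.423, 0.008, 1.103, -0.04], TCP at [0.244, -0.602, 0.219] pointing down, gripper open.
Joint ranges: [-3.12, 3.12], [-0.3, 2.06], [-1.34, 1.32], [0.26, 2.42], [-1.36, 4.5], [0.01, 1.98], [-2.84, 2.84]. Speed limits (rad/s): [2.79, 2.79, 3.14, 3.14, 3.14, 3.14, 3.14].

### API

Orientations are given as [roll, pitch, yaw] about the fixed x, y, z axes, in that order (R = Rz(yaw) Ry(pitch) Rx(roll)).
In Python, from station import env, eyes gives the robot as it stands.
- The arm moves only by the tool servo_tool, never from a script. Its argument "deltas" is a list of rows, each a list of 6 numbers: the shift along the tool's x, y, z each as a share of 100 cm, from -1 to 1, then the turn, a rotation vector about the tool's x, y, z each as a share of 90 degrees, from -1 to 1. A call has 1 to 20 rows; each row is the pose to reach, as a shift and turn from the pose commanded when the call began, along the tool's axes at that moment; what a row does not reach only later rows make up. A row lasts 1/12 s, in which the tool goes at most 41.7 mm and 7.16 degrees, less where a joint would pass 70% of its speed; a pose out of reach is approached as far as the arm can. A call with a number of a shift or a turn outside -1 to 1 is refused whole. A call with a gripper value outside its range is refused whole. "grip" is the gripper command: -1 is shut, 1 is fully open, values between are in proportion, set as the call begins (left out, the last holds). The fingers move at their own pace and stop on an object; "squeeze" is the grip in N (left out, the last holds). Time passes only in rows, so rows that repeat a pose let the fingers close. It gives the time, the measured TCP pose, the force and the opening at its end, in the units of the state.
- env.sense(): the state, without advancing time (a new reading comes with each control period).
- eyes.grab_frame(name): name is "scene" or "top" or "wrist"; returns a dict with "pixels" (384x512x3 uint8, red, green, blue), "fx", "fy", "cx", "cy" (pixels), "k1" (the pictures are not rectified: a ray, as slopes to the right and down, at radius r is drawn at 1 + k1 r^2 times it, then the intrinsics apply), "origin" and "attitude" of the camera in the world; the wrist camera has in their place "T_tool_cam" (4x4, takes a point from camera to tool coordinates, whose origin is the TCP and whose axes are the flange's). Camera axes: x right, y down, z forward; pixel columns grow to the right and rows downward; lengths in m; the calibration is good to about 2 mm. A picture is of the moment at which its call begins: read the wrist's pose just before it. There is no depth.
- env.finish_job(): hands the job in, once; it reports no verdict.
The state is a dict: "t": time; "qpos": joint angles; "joint_velocities": joint speeds; "effort": joint torques, N m; "tool_pos": TCP position; "tool_rot": TCP orientation; "ft_force": force on the tool from outside, world axes, zero at the start; "torque": the same for the moment, N m; "grip_width": finger opening in m.
Only numpy, scipy, OpenCV 4.12 (cv2) and the standard library are available. Lean on these libraries where they do the work, as an engineer would, in place of code of your own. Each camera call takes 0.05 s, during which the arm holds its last target.

## Working session

There is one attempt and no reset: what is moved stays moved. The work goes in short steps, Python scripts to look and compute and a tool call to move; the robot and the scene stay as the last step left them, time stands still between calls to the robot, and variables do not carry over. Pictures are saved under pics/ and viewed, and the job is handed in when it is done.

Besides the shell and the picture viewer there is one more tool, called after ">>>" as a command line: name --pt "numbers of a row" for each row, then --argument value for the rest. servo_tool: Moves the arm, as the interface text tells. Shift numbers are shares of 100 cm and turn numbers shares of 90 degrees, none past 1 either way. Its arguments: {"type":"object","properties":{"deltas":{"type":"array","items":{"type":"array","items":{"type":"number"}}},"grip":{"type":"number"},"squeeze":{"type":"number"}},"required":["deltas"]}

```bash
mkdir -p pics; ls
python3 - <<'E'
from station import env, eyes
import cv2
s=env.sense();print(s)
for n in ["scene","top","wrist"]:
    f=eyes.grab_frame(n);cv2.imwrite(f"pics/{n}0.png",f["pixels"][:,:,::-1])
    print(n,{k:v for k,v in f.items() if k!="pixels"})
E
```

```text
pics
{'t': 0.0, 'qpos': array([ 1.15949525,  0.61590038, -0.01260368,  1.42487042,  0.00810179,
        1.10343415, -0.0404119 ]), 'joint_velocities': array([-1.65880867e-03,  9.84078617e-06, -2.29257343e-04,  2.31736510e-03,
       -8.36191159e-04,  4.04191471e-06,  5.21629967e-04]), 'effort': array([-3.26384134e-04, -4.58936298e+01,  2.08940995e-01, -1.65743941e+01,
       -6.11052616e-02,  2.04349123e-02,  2.52085383e-04]), 'tool_pos': array([ 0.24369703, -0.60173196,  0.21750291]), 'tool_rot': array([-3.13903105e+00,  4.61576650e-05,  3.84845996e-01]), 'ft_force': array([ 0.07453266, -0.26837612,  0.25217828]), 'torque': array([ 0.01172109,  0.00356878, -0.04796798]), 'grip_width': 0.09309594208711172}
scene {'fx': 373.4347676556979, 'fy': 373.4347676556979, 'cx': 254.33630453457874, 'cy': 183.63126651010646, 'k1': -0.03786965624495221, 'origin': array([0.96250108, 0.50812222, 0.89052348]), 'attitude': array([-2.46346269,  0.01163378,  2.31908478])}
top {'fx': 466.3975741510914, 'fy': 466.3975741510914, 'cx': 257.4017597145825, 'cy': 191.9027036128599, 'k1': -0.020252379480451145, 'origin': array([0.42933783, 0.06313988, 1.34387685]), 'attitude': array([-3.04147037e+00, -1.65217481e-03, -1.57607288e+00])}
wrist {'fx': 294.4939031372624, 'fy': 294.4939031372624, 'cx': 260.3090909401624, 'cy': 191.02386684729586, 'k1': -0.005564708214945873, 'T_tool_cam': array([[ 7.42588272e-04, -9.57486449e-01, -2.88477294e-01,
         8.08241061e-02],
       [ 9.99999489e-01,  5.12999905e-04,  8.71463510e-04,
        -8.99162329e-04],
       [-6.86425677e-04, -2.88477794e-01,  9.57486340e-01,
        -1.65938928e-01],
       [ 0.00000000e+00,  0.00000000e+00,  0.00000000e+00,
         1.00000000e+00]])}
```

View pics/scene0.png

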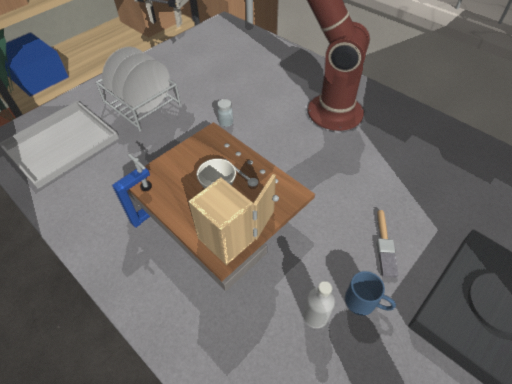

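View pics/top0.png

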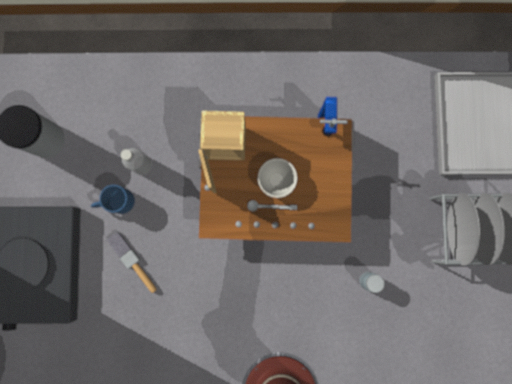

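The clamp is at right (-y), pixel (330,115) in the top view, and the box at left (222,130). The screws lie along row ~225, columns 238 to 311. So the order is screw_5 to screw_1. Next I measure the heads.

```bash
cat > h.py <<'E'
import numpy as np,cv2
from scipy.spatial.transform import Rotation as R
def ray(f,uv,Rw):
    K=np.array([[f["fx"],0,f["cx"]],[0,f["fy"],f["cy"]],[0,0,1]])
    p=cv2.undistortPoints(np.array([[uv]],float),K,np.array([f["k1"],0,0,0,0.]))[0,0]
    return Rw@np.array([p[0],p[1],1])
def hit(f,uv,z,Rw=None,o=None):
    if Rw is None: Rw=R.from_euler('xyz',f["attitude"]).as_matrix();o=f["origin"]
    d=ray(f,uv,Rw); return o+d*(z-o[2])/d[2]
def wristpose(f,s):
    T=np.eye(4);T[:3,:3]=R.from_euler('xyz',s["tool_rot"]).as_matrix();T[:3,3]=s["tool_pos"]
    T=T@f["T_tool_cam"];return T[:3,:3],T[:3,3]
E
python3 - <<'E'
import cv2
from h import *
from station import eyes
im=cv2.imread('pics/top0.png')
c=im[195:245,190:362];cv2.imwrite('pics/topc.png',cv2.resize(c,None,fx=4.5,fy=4.5,interpolation=cv2.INTER_CUBIC))
c=im[215:235,225:325].astype(float)
sat=c.min(2); m=(sat>90).astype(np.uint8)
n,l,st,ce=cv2.connectedComponentsWithStats(m)
f=eyes.grab_frame("top")
for i in range(1,n):
    w=np.where(l==i,sat-60,0);yy,xx=np.mgrid[:20,:100]
    u=(w*xx).sum()/w.sum()+225;v=(w*yy).sum()/w.sum()+215
    print(st[i],u,v,hit(f,(u,v),0.1215).round(4))
for uv in [(200,241),(351,241),(352,118),(202,118)]: print(hit(f,uv,.118).round(4))
print('knob',hit(f,(208,187),.19).round(3), 'jar',hit(f,(375,283),.085))
E
```

```text
[10  5  7  7 38] 237.77336360196745 223.46273174423004 [0.4694 0.1123 0.1215]
[28  6  6  6 27] 255.6872037914692 223.72511848341233 [0.4685 0.0654 0.1215]
[65  7  6  7 29] 292.3020658849805 224.8252372975991 [ 0.4651 -0.0304  0.1215]
[47  9  5  4 15] 273.6255380200861 225.5767575322812 [0.4634 0.0185 0.1215]
[83  8  6  6 29] 310.44188537761113 225.1922870915908 [ 0.4639 -0.0779  0.1215]
[0.4242 0.2112 0.118 ]
[ 0.4221 -0.1838  0.118 ]
[ 0.7509 -0.195   0.118 ]
[0.7527 0.2082 0.118 ]
knob [0.558 0.184 0.19 ] jar [ 0.31000714 -0.25195453  0.085     ]
```

View pics/topc.png

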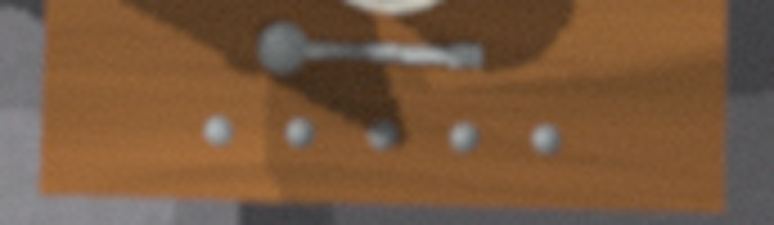

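View pics/wrist0.png

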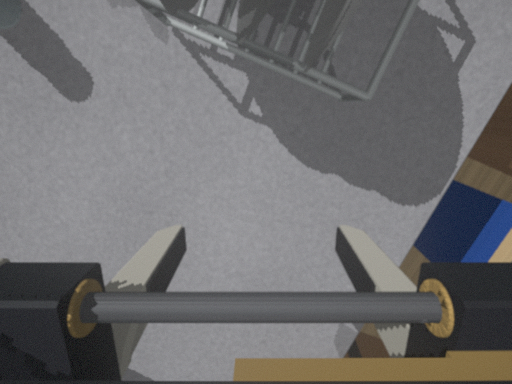

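```bash
cat >> h.py <<'E'
def delta(s,pos,rot):
    A=R.from_euler('xyz',s["tool_rot"])
    d=A.inv().apply(np.array(pos)-s["tool_pos"]);w=(A.inv()*R.from_euler('xyz',rot)).as_rotvec()/(np.pi/2)
    return d.round(4),w.round(4)
E
python3 - <<'E'
from h import *
from station import env
s=env.sense()
print(delta(s,[.464,-.078,.31],[np.pi,0,-.029]))
E
```

```text
(array([ 0.4008, -0.4032, -0.0915]), array([-1.000e-03,  2.000e-04,  2.634e-01]))
```

>>> servo_tool --pt "0 0 -0.04 0 0 0" --pt "0 0 -0.08 0 0 0" --pt "0 0 -0.1 0 0 0" --pt "0 0 -0.1 0 0 0" --grip -1

```text
t: 0.53
tool_pos: [0.2451, -0.6049, 0.3249]
tool_rot: [3.13, -0.0, 0.385]
ft_force: [-0.4, -0.5, 0.9]
grip_width: 0.0713
```

>>> servo_tool --pt "0.025 -0.025 0 0 0 0.02" --pt "0.05 -0.05 0 0 0 0.04" --pt "0.075 -0.075 0 0 0 0.06" --pt "0.1 -0.1 0 0 0 0.08" --pt "0.125 -0.125 0 0 0 0.1" --pt "0.15 -0.15 0 0 0 0.12" --pt "0.175 -0.175 0 0 0 0.14" --pt "0.2 -0.2 0 0 0 0.16" --pt "0.225 -0.225 0 0 0 0.18" --pt "0.25 -0.25 0 0 0 0.2" --pt "0.275 -0.275 0 0 0 0.22" --pt "0.3 -0.3 0 0 0 0.24" --pt "0.325 -0.325 0 0 0 0.255" --pt "0.35 -0.35 0 0 0 0.263" --pt "0.375 -0.375 0 0 0 0.263" --pt "0.39 -0.39 0 0 0 0.263" --pt "0.4 -0.403 0 0 0 0.263" --pt "0.4 -0.403 0 0 0 0.263" --pt "0.4 -0.403 0 0 0 0.263" --pt "0.4 -0.403 0 0 0 0.263"

```text
t: 2.2
tool_pos: [0.4627, -0.0804, 0.3181]
tool_rot: [3.141, 0.001, -0.03]
ft_force: [0.9, -0.8, 0.3]
grip_width: 0.0001
```

Run:
```python
from h import *
from station import env,eyes
s=env.sense();print(s)
f=eyes.grab_frame("wrist");cv2.imwrite('pics/w1.png',f["pixels"][:,:,::-1])
f=eyes.grab_frame("scene");cv2.imwrite('pics/s1.png',f["pixels"][:,:,::-1])
```

```text
{'t': 2.2, 'qpos': array([ 0.2487492 ,  0.24338175, -0.15946654,  1.75287489,  0.04303244,
        1.15007647, -1.5249536 ]), 'joint_velocities': array([ 1.37137605e-02, -4.96068664e-03,  7.82959788e-03, -4.75214648e-03,
       -5.99669220e-03, -9.96026155e-05, -4.41076694e-03]), 'effort': array([-7.42308330e-01, -2.90743303e+01, -1.00496013e+00, -1.70468313e+01,
       -6.35250262e-02, -8.21684115e-02,  4.29998967e-03]), 'tool_pos': array([ 0.46268757, -0.08036286,  0.31813023]), 'tool_rot': array([ 3.14068310e+00,  1.48499165e-03, -3.04249382e-02]), 'ft_force': array([ 0.87019139, -0.77727829,  0.34776736]), 'torque': array([-0.02185866,  0.00074546, -0.00966655]), 'grip_width': 8.179232904401878e-05}
```

View pics/w1.png

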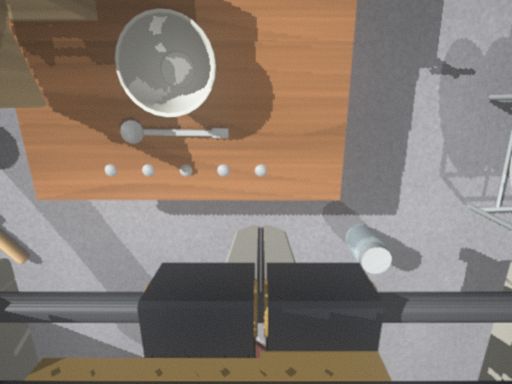

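View pics/s1.png

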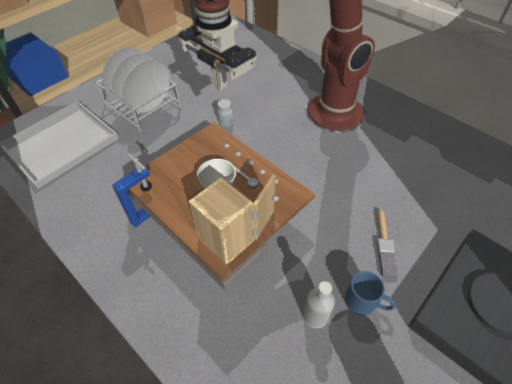

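Run:
```python
from h import *
from station import env,eyes
s=env.sense();print(s['t'],s['tool_pos'],s['tool_rot'])
def proj(f,p,Rw=None,o=None):
    if Rw is None: Rw=R.from_euler('xyz',f["attitude"]).as_matrix();o=f["origin"]
    K=np.array([[f["fx"],0,f["cx"]],[0,f["fy"],f["cy"]],[0,0,1]])
    return cv2.projectPoints((Rw.T@(np.array(p)-o)).reshape(1,1,3),np.zeros(3),np.zeros(3),K,np.array([f["k1"],0,0,0,0.]))[0].ravel().round(1)
f=eyes.grab_frame("scene");cv2.imwrite('pics/s2.png',f["pixels"][:,:,::-1])
print(proj(f,s['tool_pos']), proj(f,[.464,-.078,.1215]), proj(f,[.469,.112,.1215]))
s=env.sense();f=eyes.grab_frame("wrist");Rw,o=wristpose(f,s)
print('tcp in wrist',proj(f,s['tool_pos'],Rw,o))
im=f["pixels"].astype(float).min(2)
for (u,v) in [(110,170),(148,170),(186,170),(223,170),(261,170)]:
    c=im[v-9:v+10,u-9:u+10];m=np.clip(c-100,0,None);yy,xx=np.mgrid[-9:10,-9:10]
    U=u+(m*xx).sum()/m.sum();V=v+(m*yy).sum()/m.sum()
    print(round(U,1),round(V,1),hit(f,(U,V),.120,Rw,o).round(4))
for c in [(37,200),(341,200)]: print(hit(f,c,.118,Rw,o).round(3))
f=eyes.grab_frame("top");cv2.imwrite('pics/t2.png',f["pixels"][:,:,::-1])
```

```text
2.3 [ 0.46282126 -0.08064039  0.31842071] [ 3.14087477e+00  7.46579471e-04 -3.16606601e-02]
[220.3  88.2] [226.2 144.9] [274.8 180.1]
tcp in wrist [261.5 238.2]
109.9 170.1 [0.4672 0.1106 0.12  ]
147.3 170.1 [0.4657 0.0632 0.12  ]
184.8 171.7 [0.4621 0.0159 0.12  ]
222.3 170.0 [ 0.4628 -0.0317  0.12  ]
259.8 170.0 [ 0.4614 -0.0792  0.12  ]
[0.43  0.215 0.118]
[ 0.417 -0.184  0.118]
```

View pics/s2.png

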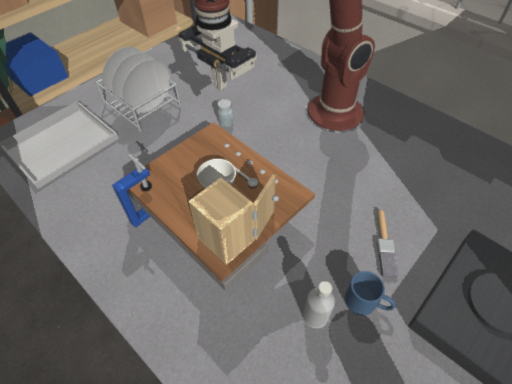

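View pics/t2.png

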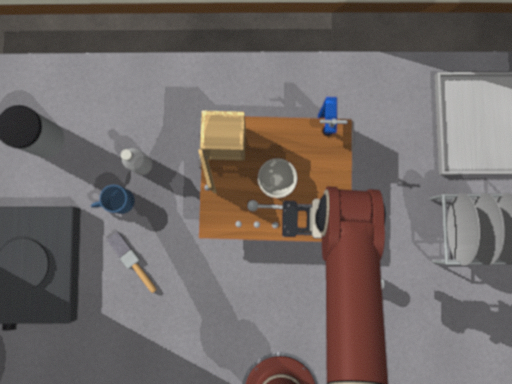

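TCP projects to (220,88) in the scene view, which matches the fingertips. Wrist and top measurements of the heads agree to about 3 mm, and the spacing comes out at 47.5 mm. I'll descend to just above screw_5.

>>> servo_tool --pt "0 -0.001 0.03 0 0 0" --pt "0 -0.002 0.06 0 0 0" --pt "0 -0.002 0.09 0 0 0" --pt "0 -0.002 0.12 0 0 0" --pt "0 -0.002 0.145 0 0 0" --pt "0 -0.002 0.165 0 0 0" --pt "0 -0.002 0.18 0 0 0" --pt "0 -0.002 0.187 0 0 0" --pt "0 -0.002 0.187 0 0 0" --pt "0 -0.002 0.187 0 0 0" --pt "0 -0.002 0.187 0 0 0"

```text
t: 3.37
tool_pos: [0.4644, -0.077, 0.1327]
tool_rot: [3.141, -0.002, -0.029]
ft_force: [0.5, 0.3, 0.3]
grip_width: 0.0004
```

Run:
```python
from h import *
from station import env,eyes
s=env.sense();print({k:s[k] for k in('t','tool_pos','tool_rot','ft_force')})
f=eyes.grab_frame("wrist");cv2.imwrite('pics/w3.png',f["pixels"][:,:,::-1])
```

```text
{'t': 3.3667, 'tool_pos': array([ 0.46441852, -0.07698952,  0.13268454]), 'tool_rot': array([ 3.14138055e+00, -2.34218008e-03, -2.86514739e-02]), 'ft_force': array([0.53457383, 0.25754196, 0.3374979 ])}
```

View pics/w3.png

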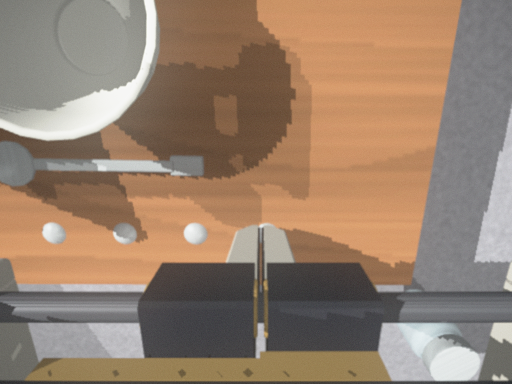

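The tip sits right at screw_5, whose head peeks out at (265,227). I'll refine the row position from this near view.

Run:
```python
from h import *
from station import env,eyes
s=env.sense();f=eyes.grab_frame("wrist");Rw,o=wristpose(f,s)
im=f["pixels"].astype(float).min(2)
for (u,v) in [(54,233),(125,233),(196,233)]:
    c=im[v-12:v+13,u-12:u+13];m=np.clip(c-100,0,None);yy,xx=np.mgrid[-12:13,-12:13]
    U=u+(m*xx).sum()/m.sum();V=v+(m*yy).sum()/m.sum()
    p=hit(f,(U,V),.120,Rw,o);print(round(U,1),round(V,1),p.round(4),(R.from_euler('xyz',s['tool_rot']).inv().apply(p-s['tool_pos'])).round(4))
```

```text
52.6 232.5 [0.4663 0.0616 0.12  ] [-0.0022 -0.1385  0.0127]
124.0 235.2 [0.463  0.0144 0.12  ] [-0.004  -0.0913  0.0128]
194.4 232.8 [ 0.4635 -0.0325  0.12  ] [-0.0023 -0.0444  0.0128]
```

>>> servo_tool --pt "-0.002 0.002 0.004 0 0 0" --pt "-0.002 0.002 0.008 0 0 0" --pt "-0.002 0.002 0.011 0 0 0" --pt "-0.002 0.002 0.012 0 0 0" --pt "-0.002 0.002 0.012 0 0 0" --pt "-0.002 0.002 0.012 0 0 0" --pt "-0.002 0.002 0.012 0 0 0"

```text
t: 4.05
tool_pos: [0.4614, -0.0787, 0.1197]
tool_rot: [-3.142, 0.0, -0.028]
ft_force: [-0.4, -1.0, 0.6]
grip_width: 0.0009
```

>>> servo_tool --pt "0 0 0.001 0 0 0" --pt "0 0 0.002 0 0 0" --pt "0 0 0.002 0 0 0" --pt "0 0 0.002 0 0 0"

```text
t: 4.38
tool_pos: [0.4614, -0.0787, 0.1178]
tool_rot: [-3.142, 0.0, -0.028]
ft_force: [-1.8, 0.1, 2.4]
grip_width: 0.0006
```

Run:
```python
from h import *
from station import env,eyes
F=[]
for i in range(6):
    f=eyes.grab_frame("wrist");s=env.sense();F.append(s['ft_force']);print(s['tool_pos'].round(4),s['ft_force'].round(2))
cv2.imwrite('pics/w4.png',f["pixels"][:,:,::-1]);print(np.mean(F,0))
f=eyes.grab_frame("top");cv2.imwrite('pics/t4.png',cv2.resize(f["pixels"][150:300,180:380,::-1],None,fx=4,fy=4,interpolation=2))
```

```text
[ 0.4614 -0.0787  0.1178] [-1.74 -0.5   3.21]
[ 0.4614 -0.0787  0.1177] [-0.38  0.5   1.47]
[ 0.4614 -0.0786  0.1177] [-1.66  0.95  1.96]
[ 0.4614 -0.0786  0.1177] [-1.28 -1.04  3.07]
[ 0.4614 -0.0787  0.1177] [-0.36  0.06  2.42]
[ 0.4614 -0.0786  0.1177] [-0.16 -0.25  2.75]
[-0.92973985 -0.04921056  2.47831034]
```

View pics/w4.png

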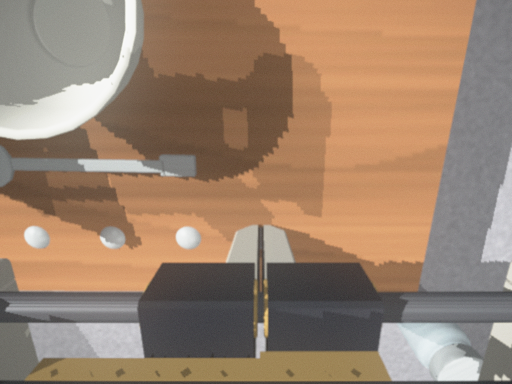

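Average force is about 2.5 N at z=0.1177. That is above board level, so it must be the screw head. Next is screw_4: lift slightly, shift 47 mm, touch.

>>> servo_tool --pt "0 0 -0.004 0 0 0" --pt "0 0 -0.009 0 0 0" --pt "0.001 -0.015 -0.009 0 0 0" --pt "0.001 -0.03 -0.009 0 0 0" --pt "0.001 -0.042 -0.009 0 0 0" --pt "0.001 -0.047 -0.009 0 0 0" --pt "0.001 -0.047 -0.009 0 0 0" --pt "0.001 -0.047 -0.005 0 0 0" --pt "0.001 -0.047 -0.002 0 0 0" --pt "0.001 -0.047 0 0 0 0" --pt "0.001 -0.047 0 0 0 0" --pt "0.001 -0.047 0 0 0 0" --pt "0.001 -0.047 0 0 0 0"

```text
t: 5.82
tool_pos: [0.4638, -0.0326, 0.1178]
tool_rot: [3.141, -0.0, -0.029]
ft_force: [-0.4, -1.7, 1.8]
grip_width: 0.0006
```

```bash
cat > chk.py <<'E'
from h import *
from station import env,eyes
F=[]
for i in range(5):
    f=eyes.grab_frame("wrist");s=env.sense();F.append(s['ft_force'])
print(s['t'],s['tool_pos'].round(4),np.mean(F,0).round(2))
import sys;cv2.imwrite(sys.argv[1],f["pixels"][:,:,::-1])
E
python3 chk.py pics/w5.png
```

```text
6.0667 [ 0.4639 -0.0322  0.1178] [ 0.25 -1.57  2.3 ]
```

View pics/w5.png

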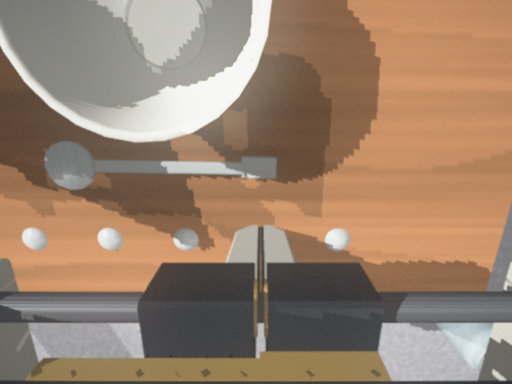

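Screw_4 is touched at 2.3 N, with the neighbours symmetric about the tip at columns 186 and 338. On to screw_3.

>>> servo_tool --pt "0 0 -0.004 0 0 0" --pt "0 0 -0.009 0 0 0" --pt "0 -0.015 -0.009 0 0 0" --pt "0 -0.03 -0.009 0 0 0" --pt "0 -0.042 -0.009 0 0 0" --pt "0 -0.048 -0.009 0 0 0" --pt "0 -0.048 -0.009 0 0 0" --pt "0 -0.048 -0.005 0 0 0" --pt "0 -0.048 -0.002 0 0 0" --pt "0 -0.048 0 0 0 0" --pt "0 -0.048 0 0 0 0" --pt "0 -0.048 0 0 0 0" --pt "0 -0.048 0 0 0 0"

```text
t: 7.15
tool_pos: [0.4651, 0.0156, 0.1178]
tool_rot: [3.141, 0.0, -0.029]
ft_force: [-1.5, -1.2, 2.6]
grip_width: 0.0006
```

```bash
python3 chk.py pics/w6.png
```

```text
7.4 [0.4651 0.0157 0.1177] [-0.47 -1.31  2.15]
```

View pics/w6.png

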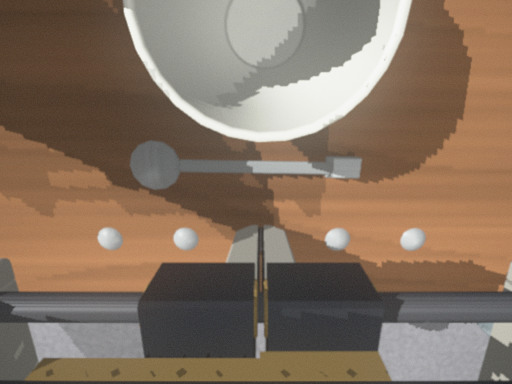

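Screw_3 is touched at about 2.2 N, again centred (185/338). On to screw_2.

>>> servo_tool --pt "0 0 -0.004 0 0 0" --pt "0 0 -0.009 0 0 0" --pt "0 -0.015 -0.009 0 0 0" --pt "0 -0.03 -0.009 0 0 0" --pt "0 -0.042 -0.009 0 0 0" --pt "0 -0.048 -0.009 0 0 0" --pt "0 -0.048 -0.009 0 0 0" --pt "0 -0.048 -0.005 0 0 0" --pt "0 -0.048 -0.002 0 0 0" --pt "0 -0.048 0 0 0 0" --pt "0 -0.048 0 0 0 0" --pt "0 -0.048 0 0 0 0" --pt "0 -0.048 0 0 0 0"

```text
t: 8.48
tool_pos: [0.4664, 0.0635, 0.1177]
tool_rot: [3.141, 0.0, -0.029]
ft_force: [-0.0, -0.9, 1.8]
grip_width: 0.0003
```

```bash
python3 chk.py pics/w7.png
```

```text
8.7333 [0.4664 0.0636 0.1177] [-0.1  -1.3   2.56]
```

View pics/w7.png

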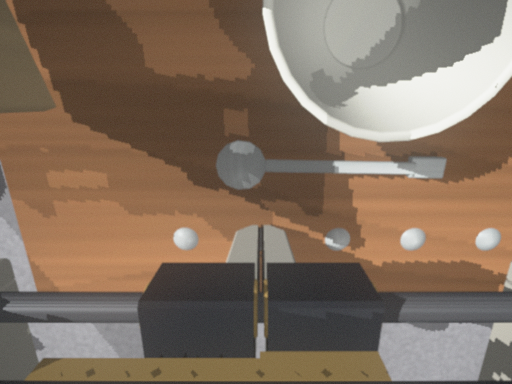

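Screw_2 is touched at about 2.6 N. The door (left, at (20,70)) lies well behind the row, so there is room. Last is screw_1.

>>> servo_tool --pt "0 0 -0.004 0 0 0" --pt "0 0 -0.009 0 0 0" --pt "0 -0.015 -0.009 0 0 0" --pt "0 -0.03 -0.009 0 0 0" --pt "0 -0.042 -0.009 0 0 0" --pt "0 -0.048 -0.009 0 0 0" --pt "0 -0.048 -0.009 0 0 0" --pt "0 -0.048 -0.005 0 0 0" --pt "0 -0.048 -0.002 0 0 0" --pt "0 -0.048 0 0 0 0" --pt "0 -0.048 0 0 0 0" --pt "0 -0.048 0 0 0 0" --pt "0 -0.048 0 0 0 0"

```text
t: 9.82
tool_pos: [0.4678, 0.1115, 0.1177]
tool_rot: [3.141, 0.0, -0.029]
ft_force: [-0.1, -2.0, 2.1]
grip_width: 0.0006
```

```bash
python3 chk.py pics/w8.png
```

```text
10.0667 [0.4678 0.1116 0.1177] [-0.64 -1.56  2.36]
```

View pics/w8.png

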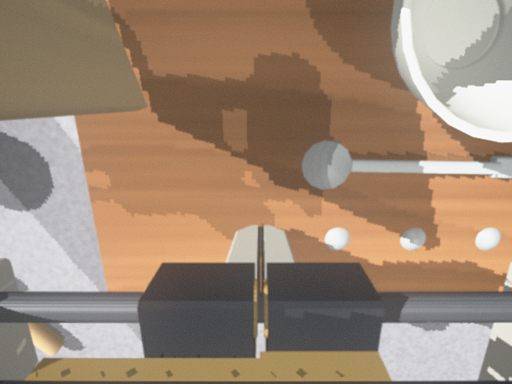

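Screw_1 is touched at about 2.4 N. Now I take the hand straight up and clear.

>>> servo_tool --pt "0 0 -0.01 0 0 0" --pt "0 0 -0.03 0 0 0" --pt "0 0 -0.06 0 0 0" --pt "0 0 -0.09 0 0 0" --pt "0 0 -0.12 0 0 0" --pt "0 0 -0.15 0 0 0" --pt "0 0 -0.18 0 0 0" --pt "0 0 -0.2 0 0 0" --pt "0 0 -0.2 0 0 0" --pt "0 0 -0.2 0 0 0" --pt "0 0 -0.2 0 0 0" --pt "0 0 -0.2 0 0 0"

```text
t: 11.07
tool_pos: [0.4669, 0.112, 0.3161]
tool_rot: [3.141, 0.003, -0.028]
ft_force: [-0.1, -0.2, -0.6]
grip_width: 0.0003
```

```bash
python3 chk.py pics/w9.png
python3 - <<'E'
from h import *
from station import eyes
a=eyes.grab_frame("scene")["pixels"][:,:,::-1];b=eyes.grab_frame("top")["pixels"][:,:,::-1]
cv2.imwrite('pics/fin.png',cv2.resize(np.hstack([a,b]),(800,300),interpolation=cv2.INTER_AREA))
E
```

```text
11.3167 [0.4676 0.1121 0.317 ] [ 0.21 -0.21  0.43]
```

View pics/w9.png

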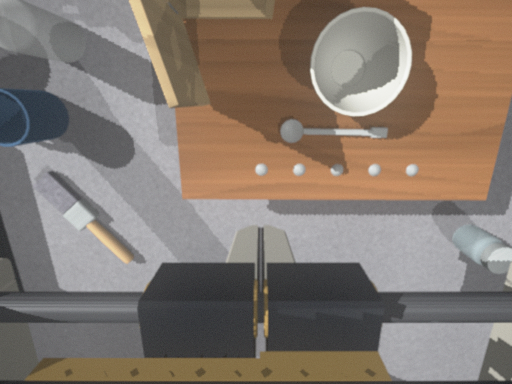

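View pics/fin.png

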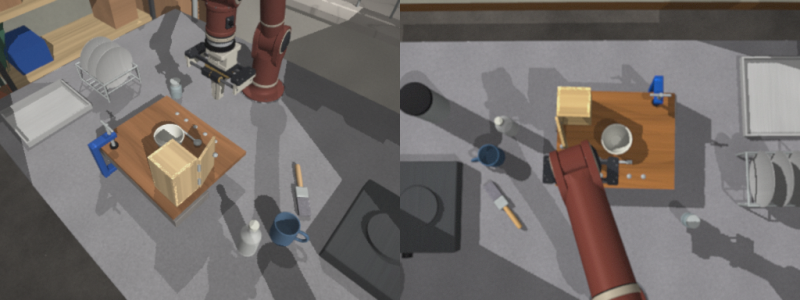

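All the objects stand where they did, the row is level again, and the hand is 20 cm above the board. I'm handing the job in.

```bash
python3 -c "
from station import env
print(env.finish_job())"
```

```text
the job is handed in; nothing more can be done
None
```

I touched all five screw heads with shut fingers, in order from the clamp's side (screw_5) to the box's side (screw_1). I lifted about 9 mm between heads instead of dragging along the row. The job was handed in at about 11.4 s of the 46 s allowed, and no verdict was reported.

- **Contact force:** averaged readings were about 2.5, 2.3, 2.2, 2.6 and 2.4 N upward, including roughly 0.3 N of offset in the sensor. Single readings scattered by about 1 N. The first touch on screw_5 was inconclusive at 0.6 N, so I pressed 2 mm further.
- **Position:** the top and wrist cameras disagreed by about 3 mm on where the heads were. On screws 4, 3 and 2 the close-up pictures showed the fingertip midway between the neighbouring heads.
- **Final check:** the force was back to about zero and the hand was 20 cm above the board. By eye, the last pictures showed the screw row back at its level, and the bowl, spoon, door, mug, bottle, jar and brush unmoved. I did not measure these.

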